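# Set the end play of a peel-fixture guide roller

### The arm

A 6-joint arm with a two-finger parallel gripper is mounted at the origin on a cart in front of the work surface, level with it; the furniture and walls round the work are solid. World frame = base frame: x ahead of the robot, y to its left, z up, the work surface at z = 0. Lengths are in m, angles in degrees, forces in N, time in s.
With the tool pointing down it reaches from about 0.375 to 0.825 m from the base axis. Payload 5.5 kg.
Tool frame: the origin (TCP) lies midway between the tips of the shut fingers; the grasp point (between the pads) lies 19 mm behind it; z points along the fingers, y is the line along which they close (so a half turn about z gives the same grasp; the last joint's range is limited). The gripper opens to 85 mm and grips with 20 to 120 N. Pads are 22 mm wide; open, the fingers measure 114 mm over their backs; the gripper's body (76 mm by 85 mm) begins 54 mm behind the grasp point. The pads swing forward as they close: fully open they stand 13 mm farther back than shut.
Start: joints at [69.672, 17.962, -2.699, 69.339, 0, 90], TCP at [0.208, 0.563, 0.231] pointing down, gripper open.
Joint ranges: [-152.73, 152.73], [-39.44, 99.34], [-58.76, 71.6], [-118.89, 123.64], [-81.53, 83.1], [-180, 180]. Speed limits (degrees/s): [136.94, 136.94, 172.46, 180, 180, 180].

### API

Orientations are given as a 3x3 rotation matrix whose columns are the frame's x, y, z axes.
In Python, from bench import arm, snapshot, get_calibration, finder gives the robot as it stands.
- The arm moves only by the tool apply_moves, never from a script. Its argument "deltas" is a list of rows, each a list of 5 numbers: the closure in counts, from 0 (fully open) to 255 (shut), then the shift along the tool's x, y, z in cm, then the turn about the tool's z in rad. A call has 1 to 10 rows; each row is the pose to reach, as a shift and turn from the pose commanded when the call began, along the tool's axes at that moment; what a row does not reach only later rows make up. A row lasts 1/10 s, in which the tool goes at most 50 mm and 8.59 degrees, less where a joint would pass 70% of its speed; a pose out of reach is approached as far as the arm can. A call with a gripper value outside its range is refused whole. The fingers move at their own pace and stop on an object; the grip force is fixed at half the most. Time passes only in rows, so rows that repeat a pose let the fingers close. It gives the time, the measured TCP pose, the force, the opening and the grip force at its end, in the units of the state.
- arm.get_state(): the state, without advancing time (a new reading comes with each control period).
- snapshot(name): name is "side" or "top" or "wrist"; returns (picture, depth): 420x560x3 uint8, red, green, blue; 420x560 float32, m along the optical axis (not along the pixel's ray), 0 where there is no reading.
- get_calibration(name): a dict with "K" (3x3 intrinsics, pixels), "k1" (the pictures are not rectified: a ray, as slopes to the right and down, at radius r is drawn at 1 + k1 r^2 times it, then the intrinsics apply), "eye" and "orientation" of the camera in the world. Camera axes: x right, y down, z forward; pixel columns grow to the right and rows downward; lengths in m; the calibration is good to about 2 mm. A picture is of the moment at which its call begins: read the wrist's pose just before it. get_calibration takes no time and is no camera call; for the wrist camera it gives the pose at the moment of the call.
- arm.hand_in(): hands the job in; it is judged then, once.
Trained networks look in the newest picture that a camera, given by its name, has taken for a name from the list of things; names that differ only in an ending like _2 or _b are one class to them, and where a whole thing is asked for, a point or a joint stands for the part that bears it (a point fixed in the world has none). Each returns a list of dicts, best first, with "p" (0 to 1); they miss things now and then, are a little off and sometimes report something else, mostly with a low value. They report only what shows in the picture. A call takes as long as a camera call. They do not tell look-alikes from the thing itself.
- finder.cut_out(camera, label): "region" (420x560 bool, what is visible of it) and "bbox" ([left, top, right, bottom] in pixels, round what is visible of it).
The state is a dict: "time": time; "joint_positions": joint angles; "qvel": joint speeds; "effort": joint torques, N m; "position": TCP position; "ee_rot": TCP orientation; "force": force on the tool from outside, world axes, zero at the start; "torque": the same for the moment, N m; "gripper_width": finger opening in m; "gripper_force": force on a finger pad.
Only numpy, scipy, OpenCV 4.12 (cv2) and the standard library are available. Lean on these libraries where they do the work, as an engineer would, in place of code of your own. Each camera call takes 0.05 s, during which the arm holds its last target. There are 200 camera calls.

### The job

Fit up the guide roller of the peel-test fixture: slide the plain spacer ring over the upright spindle until it sits fully down on the bearing, and let go of it. Then screw the knurled nut onto the spindle, clockwise, until it is tight against the spacer, and back it off a quarter of a turn so that the roller has its end play. Finish with the nut still held firmly in the gripper at that setting, ready for a colleague to nip up the lock screw, and leave the tools lying around where they are.

Things in the scene. Friction and masses are not known exactly. Their poses are not given: they have to be found in the camera images.
- fixture: Aluminium base plate with an upright steel spindle, fixed. Origin on the spindle's axis at worktop level, z up. The plate (150 x 104 mm, top at 18 mm) spans x -55 to +95 mm, with a tang (30 mm high) on to x +132 and a guide pin (57 mm high) at x +66. Round the spindle is a black rubber roller, 68 mm across, top at 59 mm, free to spin.
- seat (a point): Point on the spindle's axis, 61 mm above the worktop, on top of the 38 mm wide steel bearing ring in the roller's middle: here the spacer's underside comes to rest. From here up to 78 mm the spindle is plain and 28 mm thick. Axes as the fixture's.
- thread_top (a point): Point on the spindle's axis at the top of its thread, 100 mm above the worktop. The thread runs down to 78 mm: right hand, three starts, lead 20 mm per turn, 28 mm over the crests, 21 mm at the root. The nut catches at once when its x axis stands 50 to 80 degrees (or 120 or 240 more) counterclockwise from the fixture's; from there it is tight on the spacer after about two thirds of a turn.
- spindle_top (a point): Middle of the spindle's end, 110 mm above the worktop. The top 10 mm are a plain pilot of 20.6 mm diameter with a 3 mm chamfer.
- spacer: Plain aluminium ring, 46 mm outside diameter, 30.4 mm bore with chamfers, 20 mm high, the same both ways up; starts lying flat on the worktop. Origin in the middle of its underside, z up.
- nut: Round knurled steel nut, 52 mm diameter, 24 mm high, open right through (the spindle's end comes up between the fingers), lower rim bevelled to 46 mm; starts on the worktop right way up. Origin in the middle of its underside, z up, x towards the lock-screw hole. Its thread is three lugs 120 degrees apart, 6 mm above the underside, 22.6 mm across inside, so they slip over the pilot.
- lock_hole (a point): Small dark lock-screw hole in the nut's side, 26 mm from its axis, 12 mm above its underside. The nut goes on at any angle: it rests on the thread, underside 90 to 96 mm above the worktop, and catches within a third of a turn clockwise (seen from above). Once caught it sinks 20 mm per turn with about 1 mm of axial play, and stays wherever it is left. It runs freely; 0.35 N m is tight.
- spanner: Bright open-end spanner, 156 x 34 x 6 mm, lying on the worktop; not to be moved.
- tester_pin: Steel pin, 67 mm long, 18 mm thick, lying on the worktop; not to be moved.
- tweezers: Steel tweezers, 128 mm long, lying on the worktop; not to be moved.
Not all that is in view belongs to the job. What is shaped like the nut but purple is not meant.

How it is judged (in metres and radians):
On the way, in this order (a step that is already met when the one before it is completed fails the run):
1. the spacer sits fully down on the bearing ring, let go (z of spacer in the frame of seat between -0.002 and 0.002 m and horizontal distance between spacer and seat below 0.003 m and angle between the z axis of spacer and the z axis of fixture, either way round below 0.06 rad and contact force between the fingers and spacer below 0.2 N), for 0.2 s.
2. the nut is screwed down until it is tight against the spacer (z of nut in the frame of seat between 0.018 and 0.021 m and horizontal distance between nut and seat below 0.003 m and contact force between nut and spacer above 10 N), for 0.1 s.
At the end, for the whole second after the job is handed in: Spacer down on the bearing ring (2 mm) and centred (3 mm). Having been tight on it, the nut stands on the thread, underside 1.7 to 6.2 mm above the spacer (a quarter turn gives 3 to 4.2 mm: 5 mm less the thread's play; about 30 degrees either way), still, gripped with over 5 N (z of spacer in the frame of seat between -0.002 and 0.002 m and horizontal distance between each of spacer, nut and seat below 0.003 m and angle between the z axis of spacer and the z axis of fixture, either way round below 0.06 rad and z of nut in the frame of seat between 0.0217 and 0.0262 m and angle between the z axis of nut and the z axis of fixture, either way round below 0.08 rad and contact force between the fingers and nut above 5 N and angular speed of nut below 0.1 rad/s); the arm keeps its last pose, push and grip.
It fails at once if a tool lying around is moved by more than 20 mm (distance of any of spanner, tester_pin, tweezers from where it was at the start of the episode above 0.02 m).
It also fails if it takes over 72 s, if anything falls off the work surface, if the arm or the gripper's body presses on something with over 40 N, if the wrist force passes 120 N, or if a joint passes its speed limit or range.

## Working session

There is one attempt and no reset: what is moved stays moved. The work goes in short steps, Python scripts to look and compute and a tool call to move; the robot and the scene stay as the last step left them, time stands still between calls to the robot, and variables do not carry over. Pictures are saved under pics/ and viewed, at most 10 in all, crops included, and the job is handed in when it is done.

Besides the shell and the picture viewer there is one more tool, called after "Call:" by a JSON object that holds its "method" and its "body", one argument or row to a line. apply_moves: Moves the arm, as the interface text tells. Its arguments: {"type":"object","properties":{"deltas":{"type":"array"}},"required":["deltas"]}

```bash
mkdir -p pics
cat > h.py <<'E'
import numpy as np, cv2
from bench import arm, snapshot, get_calibration, finder
def pts(name, depth, mask, cal=None):
    c=cal or get_calibration(name); K=np.array(c["K"]); v,u=np.nonzero(mask&(depth>0)); z=depth[v,u]
    p=cv2.undistortPoints(np.stack([u,v],1).astype(float).reshape(-1,1,2),K,np.array([c["k1"],0,0,0.]))[:,0]
    P=np.c_[p*z[:,None],z]
    return P@np.array(c["orientation"]).T+np.array(c["eye"]), u, v
def save(n,img): cv2.imwrite("pics/"+n+".png",img[...,::-1])
E
python3 - <<'E'
from h import *
s=arm.get_state(); print(s)
ims=[]
for n in("top","side"):
    im,d=snapshot(n); c=get_calibration(n); print(n,c)
    np.savez(n+".npz",im=im,d=d)
    for l in("fixture","spacer","nut","spanner","tester_pin","tweezers"):
        for r in finder.cut_out(n,l)[:3]:
            P,u,v=pts(n,d,r["region"])
            if len(P)<5: continue
            print(n,l,round(r["p"],2),np.round(r["bbox"]),np.median(P,0).round(3),P.min(0).round(3),P.max(0).round(3),im[v,u].mean(0).round())
    save(n+"1",im)
E
```

```text
{'time': 0.0, 'joint_positions': array([ 6.96707321e+01,  1.80029643e+01, -2.75419423e+00,  6.93400059e+01,
       -1.06685435e-05,  9.00020051e+01]), 'qvel': array([-0.07829558, -0.02779298, -0.06100547, -0.01547264, -0.04342233,
       -0.08651807]), 'effort': array([-2.09217935e-03, -5.39589143e+01,  3.39751768e+01,  1.89200841e-02,
       -7.08474909e-05, -1.47027990e-07]), 'position': array([0.20824775, 0.56208406, 0.23044766]), 'ee_rot': array([[-9.37699431e-01,  3.47447017e-01, -5.88984752e-04],
       [ 3.47447516e-01,  9.37698083e-01, -1.59027246e-03],
       [-2.45549154e-07, -1.69583887e-03, -9.99998562e-01]]), 'force': array([0.07191948, 0.29521887, 0.36413969]), 'torque': array([-0.00871107, -0.06406493,  0.01512918]), 'gripper_force': 0.0, 'gripper_width': 0.08551372505018157}
top {'K': array([[543.06938111,   0.        , 280.6689485 ],
       [  0.        , 543.06938111, 207.50153067],
       [  0.        ,   0.        ,   1.        ]]), 'k1': -0.11321373767968014, 'eye': array([0.29177564, 0.07135306, 1.83435738]), 'orientation': array([[ 0.02453006, -0.99135857,  0.1
[... 1978 characters left out ...]
236. 286. 256.] [ 0.442 -0.006  0.019] [ 0.415 -0.03  -0.005] [0.473 0.023 0.03 ] [107.  55. 137.]
side nut 0.55 [248. 216. 270. 231.] [0.447 0.106 0.021] [ 0.422  0.082 -0.002] [0.471 0.139 0.032] [114.  58. 147.]
side nut 0.48 [234. 199. 252. 214.] [0.442 0.206 0.021] [ 0.418  0.187 -0.002] [0.469 0.245 0.032] [152. 153. 153.]
side spanner 0.75 [285. 226. 316. 265.] [ 0.514 -0.03   0.005] [ 0.492 -0.085 -0.005] [0.536 0.072 0.013] [207. 205. 205.]
side tester_pin 0.77 [353. 334. 375. 361.] [ 0.485 -0.39   0.015] [ 0.476 -0.424 -0.004] [ 0.506 -0.346  0.021] [197. 191. 186.]
side tweezers 0.37 [224. 148. 224. 153.] [0.497 0.543 0.004] [0.489 0.532 0.   ] [0.505 0.555 0.011] [117. 114. 111.]
```

Run:
```python
import cv2,numpy as np
t=np.load("top.npz")["im"];s=np.load("side.npz")["im"]
a=cv2.resize(t[130:270,160:440],(800,400),interpolation=cv2.INTER_CUBIC)
b=cv2.resize(s[130:370,200:400],(500,600),interpolation=cv2.INTER_CUBIC)
cv2.imwrite("pics/a.png",a[...,::-1]);cv2.imwrite("pics/b.png",b[...,::-1])
```

```text
(no output)
```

View pics/a.png

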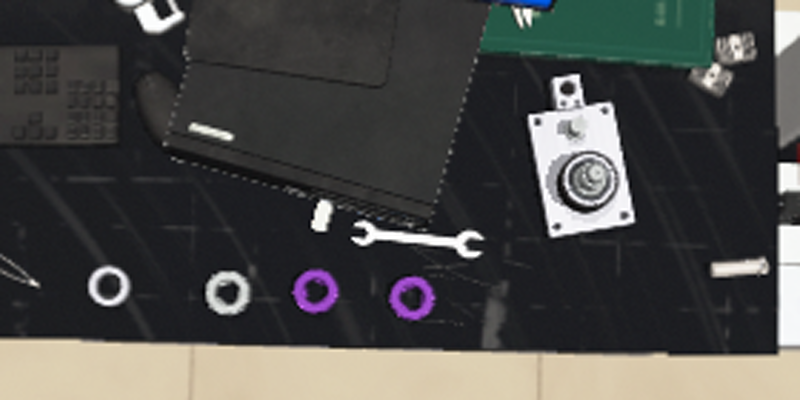

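View pics/b.png

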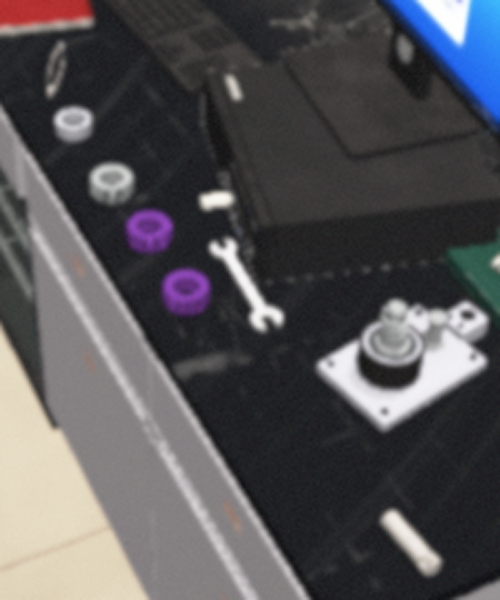

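The top view shows the spacer at (108,287) in the crop, the steel nut at (228,292), the purple look-alikes at (316,291) and (412,298), the spindle at (590,178), the tweezers far left and the spanner in the middle. The side view agrees. First I'll hover over the spacer.

Call:
{"method": "apply_moves", "body": {
  "deltas": [
    [0,-4,-1.5,0,0.1],
    [0,-8.5,-3,0,0.2],
    [0,-13,-4.7,0,0.3],
    [0,-17.5,-6.4,0,0.4],
    [0,-22,-8.1,0,0.5],
    [0,-26,-9.5,0,0.6],
    [0,-29.1,-10.7,0,0.7],
    [0,-29.1,-10.7,0,0.7],
    [0,-29.1,-10.7,0,0.7]
  ]
}}

```text
time: 1.6
position: [0.4445, 0.3607, 0.2312]
ee_rot: [[-0.493, 0.87, -0.0], [0.87, 0.493, 0.0], [0.0, -0.0, -1.0]]
force: [-0.4, 0.0, -0.2]
gripper_width: 0.0855
gripper_force: 0.0
```

```bash
cat >> h.py <<'E'
def circ(P,zlo,zhi,R):
    # fit circle of known outer radius: points of top face/side -> centre from convex hull
    from scipy.optimize import least_squares
    Q=P[(P[:,2]>zlo)&(P[:,2]<zhi),:2]
    H=cv2.convexHull(Q.astype(np.float32))[:,0]
    f=lambda p:np.hypot(H[:,0]-p[0],H[:,1]-p[1])-p[2]
    r=least_squares(f,[*Q.mean(0),R],loss="soft_l1",f_scale=.0007)
    return r.x,len(H)
def delta(target,s=None):
    s=s or arm.get_state(); return (np.array(s["ee_rot"]).T@(np.array(target)-s["position"])*100).round(2)
E
python3 - <<'E'
from h import *
s=arm.get_state(); print(s["time"],s["position"],s["ee_rot"].round(3),s["joint_positions"].round(1))
c=get_calibration("wrist"); print(c["eye"],c["orientation"].round(2))
im,d=snapshot("wrist"); save("w1",im); np.savez("w1.npz",im=im,d=d)
for l in("spacer","nut"):
    for r in finder.cut_out("wrist",l)[:3]:
        P,u,v=pts("wrist",d,r["region"],c)
        print(l,round(r["p"],2),np.round(r["bbox"]),np.median(P,0).round(4),np.percentile(P[:,2],[5,50,95]).round(4))
        for R,zt in((.023,.020),(.026,.024)): print(circ(P,zt-.004,zt+.004,R), circ(P,zt-.015,zt+.004,R))
E
```

```text
1.6 [0.44448588 0.36074181 0.2312479 ] [[-0.493  0.87  -0.   ]
 [ 0.87   0.493  0.   ]
 [ 0.    -0.    -1.   ]] [39.  15.  -6.7 68.3  0.  99.5]
[0.40523766 0.42945333 0.37456138] [[ 0.87  0.47  0.15]
 [ 0.49 -0.83 -0.27]
 [-0.    0.31 -0.95]]
spacer 0.76 [263. 156. 306. 198.] [0.4465 0.3599 0.0203] [0.0072 0.0203 0.0218]
(array([0.44699276, 0.35959901, 0.02267289]), 41) (array([0.44696771, 0.35962922, 0.02270796]), 48)
(array([0.44688452, 0.3595506 , 0.02254478]), 34) (array([0.44696781, 0.35963087, 0.02270821]), 46)
nut 0.65 [205. 247. 248. 295.] [0.4417 0.2222 0.0239] [0.0081 0.0239 0.0258]
(array([0.44253373, 0.21975538, 0.02535102]), 27) (array([0.4425624 , 0.21980975, 0.0254018 ]), 28)
(array([0.44254369, 0.21968   , 0.02515903]), 32) (array([0.44251981, 0.21988035, 0.02534434]), 31)
nut 0.61 [176. 315. 214. 354.] [0.4487 0.1228 0.0226] [0.0075 0.0226 0.0256]
(array([0.44750179, 0.11737932, 0.02514887]), 25) (array([0.44750404, 0.11749927, 0.02521463]), 26)
(array([0.44807991, 0.11763846, 0.02468195]), 27) (array([0.44776076, 0.11781151, 0.02494403]), 31)
nut 0.18 [323.  39. 433. 107.] [0.4716 0.4984 0.0099] [0.002  0.0099 0.0117]Traceback (most recent call last):
  File "<stdin>", line 9, in <module>
  File "h.py", line 13, in circ
    H=cv2.convexHull(Q.astype(np.float32))[:,0]
      ~~~~~~~~~~~~~~~~~~~~~~~~~~~~~~~~~~~~^^^^^
TypeError: 'NoneType' object is not subscriptable
```

View pics/w1.png

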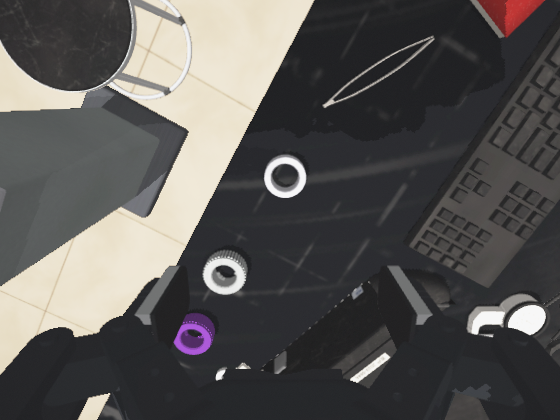

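The wrist picture shows the spacer at (285,176), the steel nut at (225,271) and the tweezers' tip at (325,105), clear of the fingers. Next is descending and gripping the spacer.

Call:
{"method": "apply_moves", "body": {
  "deltas": [
    [0,-0.2,0.15,4.5,0],
    [0,-0.2,0.15,9,0],
    [0,-0.2,0.15,13.5,0],
    [0,-0.2,0.15,18,0],
    [0,-0.2,0.15,21,0],
    [0,-0.2,0.15,22.5,0],
    [0,-0.2,0.15,22.5,0]
  ]
}}

```text
time: 2.45
position: [0.4436, 0.3596, 0.0037]
ee_rot: [[-0.496, 0.869, -0.004], [0.869, 0.496, -0.003], [-0.001, -0.005, -1.0]]
force: [-1.0, -0.3, 0.4]
gripper_width: 0.0851
gripper_force: 0.0
```

Call:
{"method": "apply_moves", "body": {
  "deltas": [
    [255,0,0,0,0],
    [255,0,0,0,0],
    [255,0,0,0,0],
    [255,0,0,0,0],
    [255,0,0,0,0],
    [255,0,0,0,0]
  ]
}}

```text
time: 3.05
position: [0.4474, 0.3614, 0.0084]
ee_rot: [[-0.494, 0.87, 0.002], [0.87, 0.494, 0.002], [0.001, 0.003, -1.0]]
force: [-1.5, -0.1, 5.9]
gripper_width: 0.0429
gripper_force: 60.5
```

Call:
{"method": "apply_moves", "body": {
  "deltas": [
    [255,0,0,-2,0],
    [255,0,0,-6,0],
    [255,0,0,-11,0],
    [255,0,0,-16,0],
    [255,0,0,-20,0],
    [255,0,0,-23,0],
    [255,0,0,-23,0],
    [255,0,0,-23,0]
  ]
}}

```text
time: 3.85
position: [0.4469, 0.3606, 0.2376]
ee_rot: [[-0.493, 0.87, 0.002], [0.87, 0.493, 0.002], [0.0, 0.003, -1.0]]
force: [-0.2, -0.8, -1.1]
gripper_width: 0.0432
gripper_force: 61.5
```

Run:
```python
from h import *
s=arm.get_state(); print(s["time"],s["position"],s["ee_rot"].round(3),s["gripper_width"])
c=get_calibration("wrist")
im,d=snapshot("wrist"); save("w2",im[150:]); np.savez("w2.npz",im=im,d=d)
for r in finder.cut_out("wrist","spacer")[:2]:
    P,u,v=pts("wrist",d,r["region"],c); T=(P-s["position"])@s["ee_rot"]
    print(round(r["p"],2),np.round(r["bbox"]),np.percentile(T,[2,50,98],axis=0).round(4))
    np.save("T.npy",T)
# fixture from all three-camera clouds (top/side stored)
for n in("top","side"):
    z=np.load(n+".npz"); P,u,v=pts(n,z["d"],np.ones(z["d"].shape,bool))
    q=P[(abs(P[:,0]-.6)<.14)&(abs(P[:,1]+.19)<.14)]
    pl=q[(q[:,2]>.010)&(q[:,2]<.04)]
    print(n,cv2.minAreaRect(pl[:,:2].astype(np.float32)*1000), len(pl))
    for lo,hi in((.05,.068),(.085,.105),(.105,.118)):
        w=q[(q[:,2]>lo)&(q[:,2]<hi)]
        print(lo,len(w),w.mean(0).round(4),w.min(0).round(4),w.max(0).round(4))
```

```text
3.85 [0.4468912  0.3605538  0.23759973] [[-0.493  0.87   0.002]
 [ 0.87   0.493  0.002]
 [ 0.     0.003 -1.   ]] 0.04319692733635091
0.84 [237. 223. 331. 326.] [[-0.0214 -0.0202 -0.0133]
 [ 0.0003 -0.0004 -0.0115]
 [ 0.0213  0.0196  0.0051]]
top ((603.0131225585938, -190.18434143066406), (272.5141296386719, 279.15277099609375), 88.73851013183594) 1284
0.05 266 [ 0.5852 -0.1982  0.0582] [ 0.5454 -0.2346  0.0501] [ 0.6536 -0.1665  0.0677]
0.085 105 [ 0.6703 -0.0998  0.094 ] [ 0.5676 -0.2108  0.0856] [ 0.7397 -0.05    0.1045]
0.105 27 [ 0.58   -0.1997  0.1101] [ 0.5701 -0.209   0.1055] [ 0.5897 -0.1893  0.116 ]
side ((628.9630126953125, -190.0054931640625), (222.00540161132812, 279.406494140625), 0.009197365492582321) 1910
0.05 533 [ 0.6141 -0.1678  0.0581] [ 0.5469 -0.2389  0.0501] [ 0.7396 -0.0501  0.0679]
0.085 236 [ 0.6638 -0.1046  0.093 ] [ 0.5674 -0.2188  0.0852] [ 0.7396 -0.05    0.1047]
0.105 38 [ 0.5797 -0.2056  0.1087] [ 0.5694 -0.217   0.1051] [ 0.5902 -0.1951  0.1136]
```

View pics/w2.png

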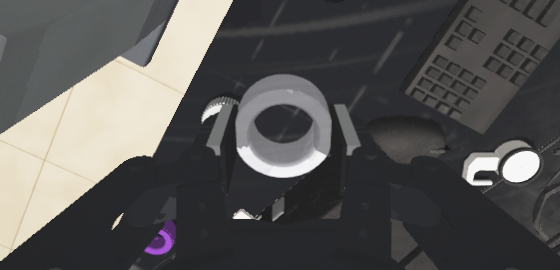

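The spacer is held centred between the pads, with its top ring at about (283,110) in the crop. I'll check the heights along the carry path before moving.

Run:
```python
from h import *
z=np.load("side.npz"); P,u,v=pts("side",z["d"],np.ones(z["d"].shape,bool))
for x0 in np.arange(.35,.8,.05):
    print(round(x0,2),[ (lambda w: round(float(np.percentile(w,98)),2) if len(w)>5 else None)(P[(P[:,0]>=x0)&(P[:,0]<x0+.05)&(P[:,1]>=y)&(P[:,1]<y+.05),2]) for y in np.arange(-.4,.45,.05)])
```

```text
0.35 [0.0, 0.0, 0.0, 0.0, 0.0, 0.0, 0.0, 0.0, 0.0, 0.0, 0.0, 0.0, 0.0, 0.0, 0.0, 0.0, 0.01]
0.4 [0.0, 0.0, 0.0, 0.0, 0.0, 0.0, 0.0, 0.02, 0.02, 0.02, 0.02, 0.02, 0.03, 0.0, 0.02, 0.02, 0.0]
0.45 [0.02, 0.0, 0.0, 0.0, 0.0, 0.0, 0.01, 0.03, 0.03, 0.03, 0.03, 0.02, 0.03, 0.01, 0.02, 0.02, 0.01]
0.5 [0.0, 0.0, 0.02, 0.05, 0.04, 0.0, 0.01, 0.1, 0.1, 0.09, 0.04, 0.01, 0.01, 0.01, 0.01, 0.01, 0.0]
0.55 [0.0, 0.0, 0.02, 0.11, 0.11, 0.0, 0.0, 0.1, 0.1, 0.1, 0.1, 0.1, 0.1, 0.09, 0.01, 0.01, 0.01]
0.6 [0.0, 0.0, 0.01, 0.06, 0.06, 0.02, 0.09, 0.1, 0.1, 0.1, 0.1, 0.1, 0.1, 0.1, 0.01, 0.03, 0.03]
0.65 [0.01, 0.0, 0.0, 0.03, 0.05, 0.02, 0.09, 0.1, 0.11, 0.11, 0.11, 0.11, 0.11, 0.1, None, 0.03, 0.03]
0.7 [0.02, 0.02, 0.02, 0.02, 0.03, 0.55, 0.55, 0.55, 0.11, 0.11, 0.11, 0.11, 0.11, 0.11, None, 0.02, 0.03]
0.75 [0.02, 0.02, 0.02, 0.02, 0.02, 0.03, 0.55, 0.55, 0.55, 0.55, 0.55, 0.55, 0.55, 0.55, 0.55, 0.53, 0.01]
```

Call:
{"method": "apply_moves", "body": {
  "deltas": [
    [255,-3,-1,0,0.08],
    [255,-7.2,-2.6,0,0.15],
    [255,-11.7,-4.2,0,0.23],
    [255,-16.2,-5.9,0,0.31],
    [255,-20.7,-7.5,0,0.39],
    [255,-25.2,-9.1,0,0.46],
    [255,-29.7,-10.8,0,0.54],
    [255,-34.2,-12.4,0,0.62],
    [255,-38.7,-14,0,0.69],
    [255,-43.2,-15.7,0,0.77]
  ]
}}

```text
time: 4.95
position: [0.522, -0.0948, 0.2347]
ee_rot: [[0.254, 0.967, -0.003], [0.967, -0.254, 0.001], [-0.0, -0.003, -1.0]]
force: [1.2, 0.1, -0.7]
gripper_width: 0.0429
gripper_force: 61.5
```

Run:
```python
from h import *
s=arm.get_state(); print(s["position"],s["ee_rot"].round(3)); 
x=s["ee_rot"][:,0]; print(delta([.551,-.252,.238]), s["joint_positions"].round(1))
```

```text
[ 0.52204583 -0.09479428  0.23470568] [[ 0.254  0.967 -0.003]
 [ 0.967 -0.254  0.001]
 [-0.    -0.003 -1.   ]]
[-14.47   6.8   -0.35] [-10.3  10.5 -11.9  67.8   0.   94.4]
```

Call:
{"method": "apply_moves", "body": {
  "deltas": [
    [255,-3.5,1.7,0,0.07],
    [255,-7.5,3.5,0,0.14],
    [255,-11.5,5.3,0,0.21],
    [255,-14.4,6.8,0,0.23],
    [255,-14.4,6.8,0,0.23],
    [255,-14.4,6.8,0,0.23],
    [255,-14.4,6.8,0,0.23]
  ]
}}

```text
time: 5.65
position: [0.5519, -0.2483, 0.2352]
ee_rot: [[0.465, 0.886, -0.002], [0.886, -0.465, 0.001], [0.0, -0.002, -1.0]]
force: [0.2, 0.6, -1.0]
gripper_width: 0.0428
gripper_force: 61.5
```

Run:
```python
from h import *
s=arm.get_state(); print(s["position"],s["ee_rot"].round(3))
c=get_calibration("wrist")
im,d=snapshot("wrist"); save("w3",im); np.savez("w3.npz",im=im,d=d,eye=c["eye"],R=c["orientation"],pos=s["position"],rot=s["ee_rot"])
P,u,v=pts("wrist",d,np.ones(d.shape,bool),c)
def nr(r,a=.58,b=-.2): return np.hypot(P[:,0]-a,P[:,1]-b)<r
for lo,hi,rr,R in((.107,.114,.03,.0103),(.055,.063,.045,.034),(.08,.106,.03,.014)):
    w=P[nr(rr)&(P[:,2]>lo)&(P[:,2]<hi)]
    print(lo,len(w),w.mean(0).round(4),circ(w,lo,hi,R))
w=P[nr(.045)&(P[:,2]>.05)]; print(np.histogram(w[:,2],bins=np.arange(.05,.12,.005)))
pl=P[(P[:,2]>.014)&(P[:,2]<.022)&nr(.13,.6,-.19)]
print(cv2.minAreaRect(pl[:,:2].astype(np.float32)*1000),len(pl))
pin=P[(P[:,2]>.05)&(P[:,2]<.062)&nr(.1)&~nr(.045)]; print("pin",len(pin),pin.mean(0))
```

```text
[ 0.55189242 -0.24834352  0.23521575] [[ 0.465  0.886 -0.002]
 [ 0.886 -0.465  0.001]
 [ 0.    -0.002 -1.   ]]
0.107 521 [ 0.5814 -0.2002  0.11  ] (array([ 0.58132847, -0.20038792,  0.01012994]), 28)
0.055 3023 [ 0.5815 -0.1991  0.0591] (array([ 0.58104537, -0.20057449,  0.0337962 ]), 54)
0.08 371 [ 0.5818 -0.1987  0.0977] (array([ 0.58125195, -0.20037928,  0.0137532 ]), 41)
(array([  48, 2261,  778,    0,    3,    3,    4,    3,   31,  262,   70,
        227,  301]), array([0.05 , 0.055, 0.06 , 0.065, 0.07 , 0.075, 0.08 , 0.085, 0.09 ,
       0.095, 0.1  , 0.105, 0.11 , 0.115]))
((616.4285888671875, -193.47036743164062), (182.18028259277344, 104.42514038085938), 11.226173400878906) 9531
pin 394 [ 0.64529192 -0.18718458  0.05740753]
```

View pics/w3.png

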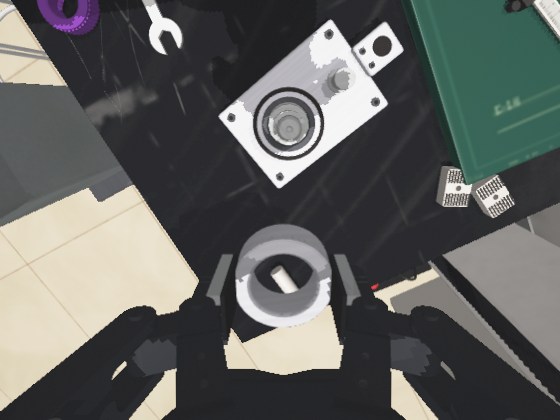

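Spindle at (289,125) with the fixture's tang to the upper right, and the spacer held at (283,275). I'll measure the held spacer in the same picture.

```bash
cat > held.py <<'E'
from h import *
def held(P,pos,rot,R,top):
    T=(P-pos)@rot
    m=(np.hypot(T[:,0],T[:,1])<R+.006)&(T[:,2]>-.035)&(T[:,2]<.02)
    z=T[m,2]; zt=np.histogram(z,bins=np.arange(-.035,.02,.001)); 
    return T[m],zt
E
python3 - <<'E'
from held import *
z=np.load("w3.npz"); 
cal=dict(get_calibration("wrist")); cal["eye"]=z["eye"];cal["orientation"]=z["R"]
r=finder.cut_out("wrist","spacer")
for q in r[:2]: print(q["p"],q["bbox"])
P,u,v=pts("wrist",z["d"],r[0]["region"],cal)
T=(P-z["pos"])@z["rot"]
print(np.histogram(T[:,2],bins=np.arange(-.016,.012,.002)))
print(circ(T,-.0145,-.009,.023))
t=T[(T[:,2]<-.009)]; print(t.mean(0), np.median(t[:,2]), t.min(0),t.max(0))
# inner hole
t2=t[:, :2]; rr=np.hypot(*(t2-t2.mean(0)).T); print(np.percentile(rr,[1,50,99]))
# plane tilt
A=np.c_[t[:,:2],np.ones(len(t))]; print(np.linalg.lstsq(A,t[:,2],rcond=None)[0])
E
```

```text
0.91 [232.5, 224.0, 332.2, 325.6]
(array([   8, 2341, 1521,  356,  315,  305,  294,  292,  269,  266,  187,
         49,    0]), array([-0.016, -0.014, -0.012, -0.01 , -0.008, -0.006, -0.004, -0.002,
        0.   ,  0.002,  0.004,  0.006,  0.008,  0.01 ]))
(array([-0.00191327, -0.00075384,  0.02289415]), 44)
[-0.00026891 -0.00092933 -0.01200359] -0.012162256588747202 [-0.02486073 -0.02227956 -0.0161206 ] [ 0.02107446  0.02058054 -0.00901671]
[0.01410737 0.01908195 0.02373645]
[-0.0006469   0.00263202 -0.01200132]
```

Run:
```python
from h import *
s=arm.get_state(); print(s["time"],s["position"])
t=np.array([.5812,-.2004,0])-s["ee_rot"]@np.array([-.0019,-.0007,0]); t[2]=.155
print(t,delta(t))
```

```text
5.75 [ 0.55233805 -0.24816062  0.2359832 ]
[ 0.5827016  -0.19904162  0.155     ] [5.76 0.42 8.1 ]
```

Call:
{"method": "apply_moves", "body": {
  "deltas": [
    [255,3,0.2,0,0],
    [255,5.75,0.4,0,0],
    [255,5.75,0.4,4,0],
    [255,5.75,0.4,8,0],
    [255,5.75,0.4,8,0],
    [255,5.75,0.4,8,0],
    [255,5.75,0.4,8,0]
  ]
}}

```text
time: 6.45
position: [0.5843, -0.2007, 0.1588]
ee_rot: [[0.465, 0.885, 0.003], [0.885, -0.465, -0.001], [0.001, 0.003, -1.0]]
force: [-0.6, 0.9, -0.4]
gripper_width: 0.0427
gripper_force: 61.5
```

Run:
```python
from h import *
s=arm.get_state(); print(s["position"],s["force"])
c=get_calibration("wrist")
im,d=snapshot("wrist"); np.savez("w4.npz",im=im,d=d,eye=c["eye"],R=c["orientation"],pos=s["position"],rot=s["ee_rot"])
t=np.array([.5812,-.2004,0])-s["ee_rot"]@np.array([-.0019,-.0007,0]); t[2]=.069
print(t,delta(t))
P,u,v=pts("wrist",d,np.ones(d.shape,bool),c)
w=P[(np.hypot(P[:,0]-.5812,P[:,1]+.2004)<.02)&(P[:,2]<.114)&(P[:,2]>.107)]
print(len(w)); 
if len(w)>20: print(w.mean(0),circ(w,.107,.114,.0103))
r=finder.cut_out("wrist","spacer"); P,u,v=pts("wrist",d,r[0]["region"],c); T=(P-s["position"])@s["ee_rot"]
print(circ(T,-.0145,-.009,.023))
```

```text
[ 0.58428425 -0.20065681  0.15883658] [-0.64803799  0.87289188 -0.42994135]
[ 0.58270323 -0.19904342  0.069     ] [ 0.07 -0.29  9.  ]
207
[ 0.58418254 -0.1936581   0.10944254] (array([ 0.58159071, -0.19973428,  0.00980597]), 15)
(array([-0.00169705, -0.00090826,  0.0227037 ]), 45)
```

Call:
{"method": "apply_moves", "body": {
  "deltas": [
    [255,0.05,-0.2,1.5,0],
    [255,0.05,-0.2,1.5,0],
    [255,0.05,-0.2,1.5,0],
    [255,0.05,-0.2,1.5,0]
  ]
}}

```text
time: 6.95
position: [0.582, -0.1994, 0.1424]
ee_rot: [[0.466, 0.885, 0.001], [0.885, -0.466, -0.0], [0.0, 0.002, -1.0]]
force: [0.5, 0.4, -1.3]
gripper_width: 0.0428
gripper_force: 61.5
```

```bash
cat > chk.py <<'E'
from h import *
import sys
off=np.array([float(a) for a in sys.argv[1:3]]+[0]); zt=float(sys.argv[3]); R=float(sys.argv[4]) 
for k in range(2):
    s=arm.get_state(); c=get_calibration("wrist"); im,d=snapshot("wrist")
    t=np.array([.5812,-.2004,0])-s["ee_rot"]@off; t[2]=zt
    print(s["time"],s["position"].round(4),s["force"].round(1),"delta",delta(t,s))
    P,u,v=pts("wrist",d,np.ones(d.shape,bool),c)
    w=P[(np.hypot(P[:,0]-.5812,P[:,1]+.2004)<.02)&(P[:,2]<.114)&(P[:,2]>.107)]
    T=(P-s["position"])@s["ee_rot"]
    if len(w)>20: x=circ(w,.107,.114,.0103)[0]; print(len(w),"spindle",x, "in tool",(s["ee_rot"].T@(np.r_[x[:2],0]-s["position"]))[:2])
im0=im
E
python3 chk.py -.0018 -.0008 .069 .023
```

```text
6.95 [ 0.582  -0.1994  0.1424] [ 0.5  0.4 -1.3] delta [0.05 0.04 7.34]
36 spindle [ 0.57729616 -0.20821604  0.00312059] in tool [-0.01003031 -0.00033261]
7.0 [ 0.582  -0.1994  0.1423] [0.1 0.  0.2] delta [0.05 0.05 7.33]
37 spindle [ 0.5777315  -0.20684244  0.00347999] in tool [-0.00861299 -0.00051082]
```

Call:
{"method": "apply_moves", "body": {
  "deltas": [
    [255,0.05,0.05,1.5,0],
    [255,0.05,0.05,2.5,0],
    [255,0.05,0.05,3,0],
    [255,0.05,0.05,3.5,0],
    [255,0.05,0.05,4,0],
    [255,0.05,0.05,4.5,0],
    [255,0.05,0.05,4.5,0]
  ]
}}

```text
time: 7.75
position: [0.5817, -0.1987, 0.0956]
ee_rot: [[0.465, 0.885, -0.001], [0.885, -0.465, 0.0], [-0.0, -0.001, -1.0]]
force: [0.4, -1.0, -1.1]
gripper_width: 0.0429
gripper_force: 61.5
```

Call:
{"method": "apply_moves", "body": {
  "deltas": [
    [255,0,0,0.5,0],
    [255,0,0,1,0],
    [255,0,0,1.5,0],
    [255,0,0,2,0],
    [255,0,0,2.4,0],
    [255,0,0,2.7,0],
    [255,0,0,2.8,0],
    [255,0,0,2.8,0]
  ]
}}

```text
time: 8.55
position: [0.5819, -0.1988, 0.0693]
ee_rot: [[0.465, 0.885, 0.0], [0.885, -0.465, -0.0], [-0.0, 0.0, -1.0]]
force: [-3.8, 1.2, 8.2]
gripper_width: 0.0431
gripper_force: 62.4
```

Call:
{"method": "apply_moves", "body": {
  "deltas": [
    [0,0,0,0,0],
    [0,0,0,0,0],
    [0,0,0,0,0],
    [0,0,0,0,0],
    [0,0,0,-3,0],
    [0,0,0,-7,0],
    [0,0,0,-12,0],
    [0,-3,0,-16,0],
    [0,-6,0,-17,0],
    [0,-6,0,-17,0]
  ]
}}

```text
time: 9.55
position: [0.5543, -0.2552, 0.2414]
ee_rot: [[0.468, 0.884, 0.004], [0.884, -0.468, -0.003], [-0.001, 0.005, -1.0]]
force: [0.9, -0.1, -0.3]
gripper_width: 0.0855
gripper_force: 0.0
```

Run:
```python
from h import *
s=arm.get_state(); print(s["time"],s["position"],s["joint_positions"].round(1))
c=get_calibration("wrist"); im,d=snapshot("wrist"); save("w5",im)
P,u,v=pts("wrist",d,np.ones(d.shape,bool),c)
w=P[(np.hypot(P[:,0]-.5812,P[:,1]+.2004)<.04)&(P[:,2]>.05)]
print(np.histogram(w[:,2],bins=np.arange(.05,.12,.004)))
t=w[(w[:,2]>.076)&(w[:,2]<.086)]; print(len(t),np.median(t[:,2]),circ(w,.076,.086,.023), circ(w,.107,.114,.0103))
```

```text
9.55 [ 0.55433816 -0.25520689  0.24136118] [-24.7  18.6  -0.5  70.6  -0.1  93.2]
(array([   0,  222, 1721,   16,    1,   10,    8,  865,  341,    1,    9,
        169,  168,    5,  218,  293,    0]), array([0.05 , 0.054, 0.058, 0.062, 0.066, 0.07 , 0.074, 0.078, 0.082,
       0.086, 0.09 , 0.094, 0.098, 0.102, 0.106, 0.11 , 0.114, 0.118]))
1210 0.08151278158944247 (array([ 0.58030556, -0.20077177,  0.02292709]), 45) (array([ 0.58122224, -0.20041551,  0.01010983]), 29)
```

Spacer seated: top at 81.5 mm, centred within 1 mm. On to the nut.

Call:
{"method": "apply_moves", "body": {
  "deltas": [
    [0,2.2,-2,0,-0.08],
    [0,5.6,-4.9,0,-0.17],
    [0,9,-7.9,0,-0.26],
    [0,12.5,-10.9,0,-0.35],
    [0,15.9,-13.9,0,-0.44],
    [0,19.3,-16.9,0,-0.53],
    [0,22.7,-19.8,0,-0.62],
    [0,26.1,-22.8,0,-0.71],
    [0,29.5,-25.8,0,-0.8],
    [0,32.9,-28.7,0,-0.89]
  ]
}}

```text
time: 10.6
position: [0.4516, 0.175, 0.2373]
ee_rot: [[-0.399, 0.917, -0.002], [0.917, 0.399, -0.0], [0.0, -0.002, -1.0]]
force: [1.0, 0.4, -0.1]
gripper_width: 0.0853
gripper_force: 0.0
```

Run:
```python
from h import *
s=arm.get_state(); print(s["position"],s["ee_rot"].round(3),s["joint_positions"].round(1)); print(delta([.4425,.2198,.10]))
```

```text
[0.45156316 0.17499701 0.23726658] [[-0.399  0.917 -0.002]
 [ 0.917  0.399 -0.   ]
 [ 0.    -0.002 -1.   ]] [ 21.2   5.4 -17.5  67.2   0.   87.6]
[ 4.46  0.98 13.73]
```

Call:
{"method": "apply_moves", "body": {
  "deltas": [
    [0,3.5,0.8,2,0],
    [0,4.4,1,6,0],
    [0,4.4,1,10,0],
    [0,4.4,1,13.5,0],
    [0,4.4,1,13.5,0],
    [0,4.4,1,13.5,0]
  ]
}}

```text
time: 11.2
position: [0.444, 0.2172, 0.1029]
ee_rot: [[-0.396, 0.918, -0.002], [0.918, 0.396, -0.001], [0.0, -0.003, -1.0]]
force: [-0.0, 1.1, 1.1]
gripper_width: 0.0854
gripper_force: 0.0
```

```bash
cat > nutv.py <<'E'
from h import *
import sys
s=arm.get_state(); c=get_calibration("wrist"); im,d=snapshot("wrist"); np.savez(sys.argv[1]+".npz",im=im,d=d,eye=c["eye"],R=c["orientation"],K=c["K"],k1=c["k1"])
print(s["position"],np.degrees(np.arctan2(s["ee_rot"][1,1],s["ee_rot"][0,1])),s["joint_positions"].round(1),c["eye"])
for r in finder.cut_out("wrist","nut")[:2]:
    P,u,v=pts("wrist",d,r["region"],c); print(r["p"],r["bbox"],np.median(P,0)); x=circ(P,.008,.03,.026); print(x, delta([*x[0][:2],.005],s)); 
    if abs(np.median(P[:,1])-.22)<.03:
        b=np.array(r["bbox"]).astype(int); b=[max(b[0]-8,0),max(b[1]-8,0),b[2]+8,b[3]+8]
        k=im[b[1]:b[3],b[0]:b[2]]; f=min(6,800/k.shape[1],600/k.shape[0]); print("crop",b,f); save(sys.argv[1],cv2.resize(k,None,fx=f,fy=f,interpolation=cv2.INTER_CUBIC))
E
python3 nutv.py n1
```

```text
[0.44395245 0.21719072 0.10286699] 23.298730909117673 [ 26.1  12.2 -28.1  49.9   0.   92.8] [0.41261884 0.28984479 0.24615829]
0.93 [246.9, 172.4, 322.6, 248.9] [0.44203543 0.21963971 0.02421875]
(array([0.44246158, 0.21888148, 0.02584226]), 49) [ 0.21 -0.04  9.79]
crop [np.int64(238), np.int64(164), np.int64(330), np.int64(256)] 6
0.87 [206.8, 287.6, 272.5, 352.1] [0.44631591 0.1187874  0.02317548]
(array([0.44665664, 0.11640998, 0.02576101]), 43) [-9.36 -3.71  9.8 ]
```

View pics/n1.png

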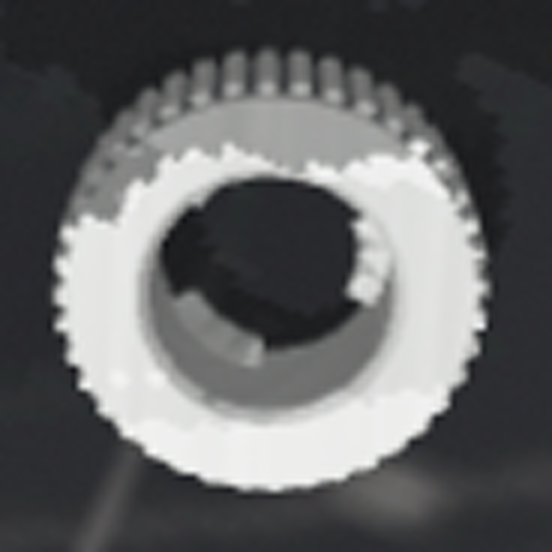

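The nut fills the crop; two lugs show at (368,270) and (220,325), and there is no lock hole on the visible upper side. I'll turn half round for the other side.

Call:
{"method": "apply_moves", "body": {
  "deltas": [
    [0,0.2,0,0,-0.14],
    [0,0.2,0,0,-0.28],
    [0,0.2,0,0,-0.42],
    [0,0.2,0,0,-0.56],
    [0,0.2,0,0,-0.7],
    [0,0.2,0,0,-0.84],
    [0,0.2,0,0,-0.98],
    [0,0.2,0,0,-1.12],
    [0,0.2,0,0,-1.26],
    [0,0.2,0,0,-1.4]
  ]
}}

```text
time: 12.3
position: [0.4459, 0.2197, 0.1056]
ee_rot: [[-0.971, -0.238, 0.004], [-0.238, 0.971, 0.002], [-0.004, 0.001, -1.0]]
force: [-0.7, 0.6, -0.1]
gripper_width: 0.085
gripper_force: 0.0
```

Call:
{"method": "apply_moves", "body": {
  "deltas": [
    [0,0,0,0,-0.14],
    [0,0,0,0,-0.28],
    [0,0,0,0,-0.42],
    [0,0,0,0,-0.56],
    [0,0,0,0,-0.7],
    [0,0,0,0,-0.84],
    [0,0,0,0,-0.98],
    [0,0,0,0,-1.12],
    [0,0,0,0,-1.26],
    [0,0,0,0,-1.4]
  ]
}}

```text
time: 13.3
position: [0.4459, 0.2197, 0.1057]
ee_rot: [[0.07, -0.998, 0.004], [-0.998, -0.07, 0.002], [-0.002, -0.004, -1.0]]
force: [-0.0, -0.8, 0.6]
gripper_width: 0.0851
gripper_force: 0.0
```

```bash
python3 nutv.py n2
```

```text
[0.44594207 0.2196652  0.10565674] -176.00423584907583 [ 26.2  12.  -27.9  49.9   0.  -67.8] [0.45020001 0.14177464 0.24879129]
0.83 [251.7, 170.4, 323.0, 245.6] [0.44138121 0.21812299 0.02416943]
(array([0.44170208, 0.21773826, 0.02559909]), 48) [ 0.18  0.47 10.06]
crop [np.int64(243), np.int64(162), np.int64(331), np.int64(253)] 6
0.63 [251.4, 13.5, 333.0, 98.5] [0.44600352 0.11210551 0.02433224]
(array([0.44679527, 0.11521749, 0.02560423]), 38) [10.44  0.68 10.05]
```

View pics/n2.png

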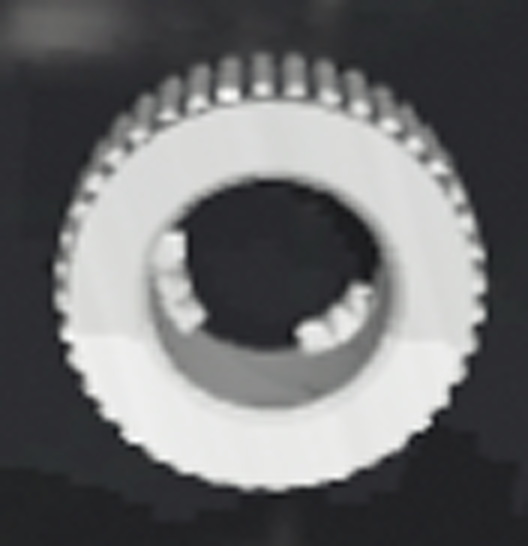

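No hole on this side either, with lugs at (180,285) and (335,320). So it must lie near azimuth 19° or 199°; one more view at a quarter turn decides.

Call:
{"method": "apply_moves", "body": {
  "deltas": [
    [0,0.2,0.4,0,-0.145],
    [0,0.2,0.4,0,-0.29],
    [0,0.2,0.4,0,-0.435],
    [0,0.2,0.4,0,-0.58],
    [0,0.2,0.4,0,-0.725],
    [0,0.2,0.4,0,-0.87],
    [0,0.2,0.4,0,-1.015],
    [0,0.2,0.4,0,-1.16],
    [0,0.2,0.4,0,-1.305],
    [0,0.2,0.4,0,-1.45]
  ]
}}

```text
time: 14.4
position: [0.4414, 0.2171, 0.1047]
ee_rot: [[0.999, -0.055, 0.002], [-0.055, -0.999, 0.001], [0.002, -0.001, -1.0]]
force: [-1.3, 0.5, 0.8]
gripper_width: 0.0854
gripper_force: 0.0
```

```bash
python3 nutv.py n3
```

```text
[0.44140662 0.21714869 0.10471779] -93.12539726061742 [  26.2   11.6  -28.5   49.8    0.  -150.7] [0.51867203 0.21326517 0.2481596 ]
0.8 [246.5, 170.6, 316.8, 248.8] [0.44230177 0.21834316 0.02427582]
(array([0.442527  , 0.21802414, 0.02583932]), 46) [ 0.09 -0.08  9.97]
crop [np.int64(238), np.int64(162), np.int64(324), np.int64(256)] 6
0.62 [524.5, 159.3, 559.7, 226.9] [0.44350454 0.02363872 0.01824139]
(array([0.44181612, 0.00382481, 0.0253876 ]), 21) [ 1.18 21.31  9.95]
```

View pics/n3.png

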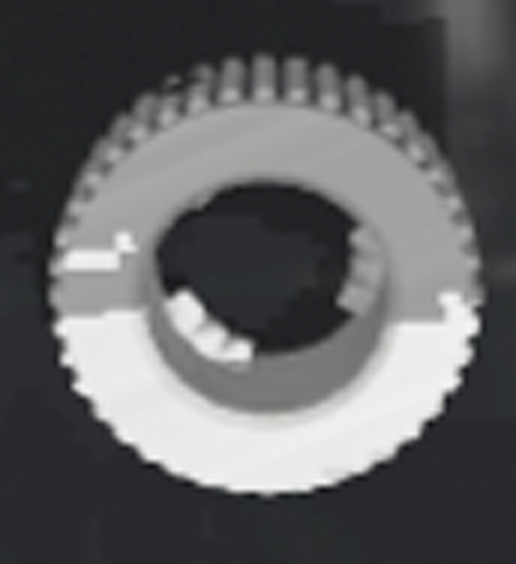

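The lock hole shows at (185,75), azimuth about 19°, in line with a lug. The present yaw suits the screwing range (joint 6 about -133° to 137°). Descend and grip.

Call:
{"method": "apply_moves", "body": {
  "deltas": [
    [0,0.1,-0.1,4,0],
    [0,0.1,-0.1,7,0],
    [0,0.1,-0.1,9,0],
    [0,0.1,-0.1,9.4,0],
    [0,0.1,-0.1,9.4,0],
    [255,0.1,-0.1,9.4,0],
    [255,0.1,-0.1,9.4,0],
    [255,0.1,-0.1,9.4,0],
    [255,0.1,-0.1,9.4,0],
    [255,0.1,-0.1,9.4,0]
  ]
}}

```text
time: 15.5
position: [0.4426, 0.2181, 0.0112]
ee_rot: [[0.998, -0.057, 0.002], [-0.057, -0.998, 0.001], [0.002, -0.001, -1.0]]
force: [-2.2, -1.4, 12.0]
gripper_width: 0.0489
gripper_force: 60.3
```

Call:
{"method": "apply_moves", "body": {
  "deltas": [
    [255,0,0,0,0],
    [255,0,0,-2,0],
    [255,0,0,-6,0],
    [255,0,0,-11,0],
    [255,0,0,-16,0],
    [255,0,0,-20,0],
    [255,0,0,-22,0],
    [255,0,0,-22,0],
    [255,0,0,-22,0]
  ]
}}

```text
time: 16.4
position: [0.4412, 0.2176, 0.2289]
ee_rot: [[0.998, -0.057, 0.0], [-0.057, -0.998, 0.0], [0.0, -0.0, -1.0]]
force: [-0.8, -0.2, -3.6]
gripper_width: 0.0491
gripper_force: 63.7
```

```bash
cat > hn.py <<'E'
from h import *
s=arm.get_state(); c=get_calibration("wrist"); im,d=snapshot("wrist")
print(s["position"],s["ee_rot"].round(3),s["joint_positions"].round(1),s["gripper_width"])
for r in finder.cut_out("wrist","nut")[:3]:
    P,u,v=pts("wrist",d,r["region"],c); T=(P-s["position"])@s["ee_rot"]
    if np.hypot(*np.median(T,0)[:2])>.03: continue
    h=np.histogram(T[:,2],bins=np.arange(-.03,.012,.001)); zt=h[1][h[0].argmax()]+.0005
    print(r["p"],r["bbox"],"top",zt,circ(T,zt-.0025,zt+.0025,.026))
    t=T[abs(T[:,2]-zt)<.0025]; print(np.linalg.lstsq(np.c_[t[:,:2],np.ones(len(t))],t[:,2],rcond=None)[0])
E
python3 hn.py
```

```text
[0.44121156 0.21757604 0.22891642] [[ 0.998 -0.057  0.   ]
 [-0.057 -0.998  0.   ]
 [ 0.    -0.    -1.   ]] [  26.2    6.4  -17.5   66.1    0.  -150.5] 0.04908130788877571
0.87 [229.0, 214.1, 338.4, 326.8] top -0.013499999999999984 (array([ 0.00052013, -0.00014342,  0.02534451]), 38)
[ 0.00560189  0.00062281 -0.01319558]
```

Call:
{"method": "apply_moves", "body": {
  "deltas": [
    [255,0.8,2,0,0.1],
    [255,2.4,6,0,0.21],
    [255,4.1,10.2,0,0.32],
    [255,5.7,14.3,0,0.43],
    [255,7.4,18.4,0,0.54],
    [255,9,22.5,0,0.65],
    [255,10.6,26.6,0,0.76],
    [255,12.3,30.7,0,0.87],
    [255,13.9,34.8,0,0.98],
    [255,15.6,38.9,0,1.09]
  ]
}}

```text
time: 17.5
position: [0.5744, -0.181, 0.2269]
ee_rot: [[0.407, -0.913, -0.003], [-0.913, -0.407, 0.001], [-0.003, 0.003, -1.0]]
force: [2.3, 1.1, -2.1]
gripper_width: 0.0489
gripper_force: 63.7
```

Call:
{"method": "apply_moves", "body": {
  "deltas": [
    [255,0,0,0,0],
    [255,0,0,0,0]
  ]
}}

```text
time: 17.7
position: [0.5741, -0.18, 0.2268]
ee_rot: [[0.41, -0.912, -0.004], [-0.912, -0.41, 0.002], [-0.003, 0.003, -1.0]]
force: [-0.8, 0.3, -2.4]
gripper_width: 0.0488
gripper_force: 63.7
```

```bash
python3 hn.py;python3 - <<'E'
from h import *
s=arm.get_state(); t=np.array([.5812,-.2004,0])-s["ee_rot"]@np.array([.0005,-.0001,0]); t[2]=.1305
print(delta(t,s),np.degrees(np.arctan2(s["ee_rot"][1,1],s["ee_rot"][0,1]))+112)
E
```

```text
[ 0.57410153 -0.18000945  0.22676265] [[ 0.41  -0.912 -0.004]
 [-0.912 -0.41   0.002]
 [-0.003  0.003 -1.   ]] [ -17.4   18.5   -2.6   69.2    0.  -131.7] 0.04880767075986081
0.62 [230.5, 213.8, 336.6, 328.2] top -0.013499999999999984 (array([0.00069762, 0.00053635, 0.02524174]), 39)
[ 0.00217691 -0.00039658 -0.01309675]
[2.25 0.26 9.72] -43.629333205806006
```

Call:
{"method": "apply_moves", "body": {
  "deltas": [
    [255,1.5,0.2,2,0],
    [255,2.2,0.2,5,0],
    [255,2.2,0.2,7.2,0],
    [255,2.2,0.2,7.2,0],
    [255,2.2,0.2,7.2,0]
  ]
}}

```text
time: 18.3
position: [0.582, -0.199, 0.1574]
ee_rot: [[0.413, -0.911, -0.001], [-0.911, -0.413, 0.001], [-0.001, 0.001, -1.0]]
force: [0.1, 0.3, -1.8]
gripper_width: 0.049
gripper_force: 63.7
```

```bash
python3 chk.py .0006 .0002 .105 .026
```

```text
18.3 [ 0.582  -0.199   0.1574] [ 0.1  0.3 -1.8] delta [0.03 0.11 5.24]
22 spindle [ 0.58113905 -0.2024901   0.00823938] in tool [0.0029232  0.00211053]
18.35 [ 0.5829 -0.1995  0.1585] [ 0.   0.2 -1.3] delta [-0.05  0.17  5.35]
```

Call:
{"method": "apply_moves", "body": {
  "deltas": [
    [255,0,0.15,1,0],
    [255,0,0.15,2,0],
    [255,0,0.15,3,0],
    [255,0,0.15,4,0],
    [255,0,0.15,4.5,0],
    [255,0,0.15,4.9,0],
    [255,0,0.15,4.9,0]
  ]
}}

```text
time: 19.1
position: [0.5809, -0.2007, 0.1076]
ee_rot: [[0.412, -0.911, -0.001], [-0.911, -0.412, 0.001], [-0.001, 0.0, -1.0]]
force: [0.2, 1.1, -3.3]
gripper_width: 0.049
gripper_force: 63.6
```

```bash
python3 -c "
from h import *
s=arm.get_state();print(s['position'],s['force'],s['torque']);t=np.array([.5812,-.2004,0])-s['ee_rot']@np.array([.0006,.0002,0]);t[2]=.1045;print(delta(t,s))"
```

```text
[ 0.58090448 -0.20070666  0.10757692] [ 0.16200671  1.08272189 -3.34635376] [ 0.18747127 -0.08083447 -0.02991089]
[-0.08 -0.06  0.31]
```

Call:
{"method": "apply_moves", "body": {
  "deltas": [
    [255,0,0,0.2,0],
    [255,0,0,0.4,0],
    [255,0,0,0.6,0],
    [255,0,0,0.6,0],
    [255,0,0,0.6,0]
  ]
}}

```text
time: 19.6
position: [0.5817, -0.2011, 0.104]
ee_rot: [[0.412, -0.911, 0.002], [-0.911, -0.412, -0.001], [0.001, -0.001, -1.0]]
force: [-2.0, 1.2, 8.2]
gripper_width: 0.0491
gripper_force: 64.8
```

Call:
{"method": "apply_moves", "body": {
  "deltas": [
    [255,0,0,0.03,0.1],
    [255,0,0,0.06,0.2],
    [255,0,0,0.1,0.3],
    [255,0,0,0.13,0.4],
    [255,0,0,0.16,0.5],
    [255,0,0,0.19,0.6],
    [255,0,0,0.22,0.7],
    [255,0,0,0.25,0.8],
    [255,0,0,0.29,0.9],
    [255,0,0,0.32,1.0]
  ]
}}

```text
time: 20.6
position: [0.5817, -0.2012, 0.101]
ee_rot: [[-0.548, -0.837, 0.002], [-0.837, 0.548, -0.001], [-0.001, -0.002, -1.0]]
force: [-1.9, 2.0, 8.5]
gripper_width: 0.0487
gripper_force: 64.8
```

```bash
python3 -c "
from h import *
s=arm.get_state();print(s['position'],s['force'],s['torque'],s['joint_positions'].round(1));t=np.array([.5812,-.2004,0])-s['ee_rot']@np.array([.0006,.0002,0]);t[2]=.0915;print(delta(t,s))"
```

```text
[ 0.58174249 -0.20119431  0.10097732] [-1.8850669   2.04560068  8.52000512] [0.48124128 0.66115268 0.05413737] [-19.1  24.  -11.6  54.2   0.  -75.9]
[-0.1   0.07  0.95]
```

Call:
{"method": "apply_moves", "body": {
  "deltas": [
    [255,-0.05,0.03,0.04,0.12],
    [255,-0.05,0.03,0.08,0.24],
    [255,-0.05,0.03,0.11,0.36],
    [255,-0.05,0.03,0.15,0.48],
    [255,-0.05,0.03,0.19,0.6],
    [255,-0.05,0.03,0.23,0.72],
    [255,-0.05,0.03,0.27,0.84],
    [255,-0.05,0.03,0.31,0.96],
    [255,-0.05,0.03,0.34,1.08],
    [255,-0.05,0.03,0.38,1.2]
  ]
}}

```text
time: 21.6
position: [0.5821, -0.2008, 0.0971]
ee_rot: [[-0.978, 0.208, 0.003], [0.208, 0.978, -0.001], [-0.003, -0.0, -1.0]]
force: [-1.1, 1.1, 7.3]
gripper_width: 0.0487
gripper_force: 64.6
```

Call:
{"method": "apply_moves", "body": {
  "deltas": [
    [255,0,0,0.04,0.12],
    [255,0,0,0.08,0.24],
    [255,0,0,0.11,0.36],
    [255,0,0,0.15,0.48],
    [255,0,0,0.19,0.6],
    [255,0,0,0.23,0.72],
    [255,0,0,0.27,0.84],
    [255,0,0,0.31,0.96],
    [255,0,0,0.34,1.08],
    [255,0,0,0.38,1.2]
  ]
}}

```text
time: 22.6
position: [0.5822, -0.2016, 0.0933]
ee_rot: [[-0.16, 0.987, 0.003], [0.987, 0.16, -0.003], [-0.003, 0.002, -1.0]]
force: [-1.0, -1.6, 5.5]
gripper_width: 0.0485
gripper_force: 64.5
```

```bash
python3 -c "
from h import *
s=arm.get_state();print(s['position'],s['force'],s['torque'],s['joint_positions'].round(1));t=np.array([.5812,-.2004,0])-s['ee_rot']@np.array([.0006,.0002,0]);t[2]=.0915;print(delta(t,s))"
```

```text
[ 0.58221605 -0.20159882  0.09329317] [-1.03484891 -1.61112781  5.48711704] [-0.20828672  0.34218886  0.00910452] [-19.   24.4 -12.2  53.3  -0.1  61.7]
[ 0.08 -0.1   0.18]
```

Call:
{"method": "apply_moves", "body": {
  "deltas": [
    [255,0.05,-0.05,0.03,0.08],
    [255,0.05,-0.05,0.05,0.16],
    [255,0.05,-0.05,0.08,0.24],
    [255,0.05,-0.05,0.1,0.32],
    [255,0.05,-0.05,0.13,0.4],
    [255,0.05,-0.05,0.15,0.48],
    [255,0.05,-0.05,0.18,0.56]
  ]
}}

```text
time: 23.3
position: [0.5825, -0.2011, 0.0923]
ee_rot: [[0.387, 0.922, 0.004], [0.922, -0.387, -0.002], [-0.001, 0.005, -1.0]]
force: [-1.9, 0.2, 11.8]
gripper_width: 0.0493
gripper_force: 65.0
```

```bash
cat > st.py <<'E'
from h import *
s=arm.get_state();print(s['position'],s['force'],s['torque'],s['joint_positions'].round(1),np.degrees(np.arctan2(s["ee_rot"][1,1],s["ee_rot"][0,1])),s["gripper_width"])
E
python3 st.py
```

```text
[ 0.58248197 -0.20110053  0.09225087] [-1.93670682  0.18445467 11.84845903] [-0.03200196  0.32297431  0.15780587] [-19.   24.4 -12.3  53.   -0.1  93.7] -22.760141942988287 0.04926858773617389
```

Call:
{"method": "apply_moves", "body": {
  "deltas": [
    [255,0,0,0.03,0.08],
    [255,0,0,0.05,0.16],
    [255,0,0,0.07,0.24],
    [255,0,0,0.07,0.24]
  ]
}}

```text
time: 23.7
position: [0.5821, -0.2012, 0.0921]
ee_rot: [[0.593, 0.805, 0.004], [0.805, -0.593, -0.003], [-0.0, 0.005, -1.0]]
force: [-4.8, -0.6, 15.3]
gripper_width: 0.0486
gripper_force: 65.2
```

```bash
python3 st.py
```

```text
[ 0.58208687 -0.20121633  0.09213265] [-4.84679451 -0.61801807 15.30136685] [0.0370221  0.78696543 0.30044001] [-1.900e+01  2.440e+01 -1.240e+01  5.300e+01 -1.000e-01  1.074e+02] -36.385905612421496 0.04856469821919137
```

Call:
{"method": "apply_moves", "body": {
  "deltas": [
    [255,0,0,0,0.08],
    [255,0,0,0,0.16],
    [255,0,0,0,0.24],
    [255,0,0,0,0.24]
  ]
}}

```text
time: 24.1
position: [0.5817, -0.2011, 0.0919]
ee_rot: [[0.767, 0.642, 0.003], [0.642, -0.767, -0.003], [0.0, 0.004, -1.0]]
force: [-4.5, 0.8, 14.2]
gripper_width: 0.0488
gripper_force: 64.9
```

```bash
python3 st.py
```

```text
[ 0.581734   -0.2011449   0.09188524] [-4.53352597  0.82195191 14.17311178] [-0.08995658  0.89616466  0.87385352] [-1.90e+01  2.44e+01 -1.24e+01  5.30e+01 -1.00e-01  1.21e+02] -50.04676358003088 0.048817613459466565
```

Tight at 0.87 N m, underside 81 mm. Now back off a quarter of a turn.

Call:
{"method": "apply_moves", "body": {
  "deltas": [
    [255,0,0,-0.02,-0.1],
    [255,0,0,-0.08,-0.27],
    [255,0,0,-0.14,-0.41],
    [255,0,0,-0.19,-0.55],
    [255,0,0,-0.24,-0.69],
    [255,0,0,-0.28,-0.83],
    [255,0,0,-0.33,-0.97],
    [255,0,0,-0.38,-1.11],
    [255,0,0,-0.43,-1.25],
    [255,0,0,-0.47,-1.38]
  ]
}}

```text
time: 25.1
position: [0.5816, -0.2009, 0.0946]
ee_rot: [[-0.489, 0.872, 0.002], [0.872, 0.489, -0.002], [-0.003, 0.001, -1.0]]
force: [1.3, -0.7, -0.1]
gripper_width: 0.0487
gripper_force: 63.9
```

```bash
python3 st.py
```

```text
[ 0.58162774 -0.20088068  0.09458247] [ 1.28690014 -0.73607479 -0.10902817] [-0.20251166 -0.22201008 -0.06455316] [-19.   24.3 -12.1  53.4  -0.1  41.7] 29.292715123055807 0.04867479495179629
```

Call:
{"method": "apply_moves", "body": {
  "deltas": [
    [255,0,0,-0.03,-0.1],
    [255,0,0,-0.06,-0.19],
    [255,0,0,-0.06,-0.19],
    [255,0,0,-0.06,-0.19],
    [255,0,0,-0.06,-0.19]
  ]
}}

```text
time: 25.6
position: [0.5815, -0.2006, 0.0951]
ee_rot: [[-0.64, 0.768, 0.002], [0.768, 0.64, -0.001], [-0.002, 0.001, -1.0]]
force: [2.2, -2.1, 1.6]
gripper_width: 0.049
gripper_force: 64.2
```

```bash
python3 st.py; python3 hn.py
python3 - <<'E'
from h import *
c=get_calibration("wrist"); s=arm.get_state(); im,d=snapshot("wrist")
P,u,v=pts("wrist",d,np.ones(d.shape,bool),c)
r=np.hypot(P[:,0]-.5812,P[:,1]+.2004)
for lo,hi,rad in((.095,.12,.009),(.095,.12,.025)):
    w=P[(r<rad)&(P[:,2]>lo)&(P[:,2]<hi)]; print(rad,len(w),np.histogram(w[:,2],bins=np.arange(.096,.116,.001))[0])
E
```

```text
[ 0.58154463 -0.20064953  0.09509767] [ 2.16431122 -2.09511596  1.56953752] [-0.41129837 -0.47220378 -0.05747575] [-19.   24.2 -12.1  53.5  -0.   31.2] 39.78122668683611 0.04902143973775014
[ 0.58154463 -0.20064953  0.09509767] [[-0.64   0.768  0.002]
 [ 0.768  0.64  -0.001]
 [-0.002  0.001 -1.   ]] [-19.   24.2 -12.1  53.5  -0.   31.2] 0.04902143973775014
0.79 [229.3, 212.9, 338.9, 327.9] top -0.013499999999999984 (array([0.00240328, 0.00012619, 0.02521131]), 34)
[ 0.01066041  0.00127352 -0.01316683]
0.009 1095 [  0   0   0   0   0   0   0   0   0   0   0   3  54 246 572 214   6   0
   0   0]
0.025 8317 [  77  110  131  153  155  124  130  131  135  146  274 1519 3137 1000
  622  228   33   23   16   20]
```

Call:
{"method": "apply_moves", "body": {
  "deltas": [
    [255,0,0,-0.06,0],
    [255,0,0,-0.06,0],
    [255,0,0,-0.06,0],
    [255,0,0,-0.06,0]
  ]
}}

```text
time: 26.15
position: [0.5813, -0.2005, 0.0952]
ee_rot: [[-0.641, 0.768, 0.001], [0.768, 0.641, -0.001], [-0.001, 0.0, -1.0]]
force: [3.7, -3.5, 1.6]
gripper_width: 0.0485
gripper_force: 64.1
```

```bash
python3 st.py; python3 -c "
from bench import arm; print(arm.hand_in())"
```

```text
[ 0.58130285 -0.20045912  0.09518046] [ 3.74978524 -3.54575425  1.55705668] [-0.72174664 -0.96802256 -0.07302793] [-19.   24.2 -12.1  53.6  -0.   31.1] 39.85762927091317 0.048516250800196
the job is handed in; nothing more can be done
None
```

I handed the job in at about 26 s: the spacer is seated on the bearing, and the nut was run down tight, backed off a quarter turn to about 3 mm above the spacer, and is still held in the gripper; the hand-in returned no verdict.

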